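Open the combination lock on the standards case and present it

TASK

The case of reference standards on the lab bench is held shut by a combination lock whose shackle goes through the hasp. Turn the lock's dial, feeling its clicks, until the pointer sits in the notch at the long index mark, pull the shackle up open while the lock still sits in its shoe, then draw the lock back out from under the hasp leaf. Leave everything else where it stands and finish while holding the lock in the gripper, shackle open, upright and still, about a hand's breadth in the air above the middle of the square grey hand-over mat: do not put it down or let it go.

Things in the scene. Friction and masses are not known exactly. Their poses are not given: they have to be found in the camera images.
- lock: combination lock, loose, 0.5 to 0.7 kg: block 150 (own x) x 68 x 45 mm (z), grey dial half at its -x end, heavier steel shackle half at +x, so it hangs nearly level from the shackle. Origin: centre of its underside, x from -80 to +70. Dial axis at x = -48, shackle legs at x = +20 (heel, stays in) and +56 (toe, comes free), y = 0.
- lock_toe_seat (a point): point of the lock above the shackle's toe hole: its own (56, 0, 52) mm, 7 mm above its top face; it coincides with hasp_hole while the lock is seated. The lock sits in a channel-shaped shoe (6 mm floor, side walls 24 mm above the bench, stop at the +x end) that keeps it from turning; the shoe is open at the -x end.
- lock_center (a point): inside the lock's shackle half, straight below the middle of the shackle: lock's own (38, 0, 22.5) mm. Axes as the lock.
- dial (a joint): dial angle (rad), counter-clockwise from above positive. 0: the pointer faces the long white index mark, on the shackle's side; the lock opens only here (within 0.13). Click notches every 30 degrees (short white ticks), about 0.1 N m to pass; a let-go dial springs into the nearest. Stops at -0.6 and 3.0. Starts 2 to 5 notches counter-clockwise of the mark: turn it clockwise.
- dial_grip (a point): on the dial's axis, in its upright black grip bar, at grip height: 67 mm above the lock's underside. Own x: along the bar to the pointer (narrow nose with white line). Bar 43 long, 13 thick, its top 12 mm above this point; flat disc 18 mm below it. Near leg of the shackle 63 mm from the axis, shackle's top 21 mm above this point: open the fingers no wider than needed.
- shackle (a joint): how far the shackle is pulled up out of the lock (m): 0 shut, stop at 0.026. With the dial off the mark it is blocked after about 2 mm. About 1.5 N of friction plus 0.9 N weight; it stays where it is left. From 0.017 on its toe leg is clear above the hasp leaf.
- shackle_grip (a point): centre of the black grip sleeve on the shackle's crown (moves with it), 81 mm above the lock's underside when shut. Axes as the lock. Sleeve 24 (x) x 12 (y) x 14 (z) mm: pinch it across y from above. Shackle bar 9 mm thick, 45 mm wide outside along x.
- hasp_hole (a point): centre of the 13 mm square hole in the fixed steel hasp leaf where the toe leg passes. x points to the case. The leaf, 26 wide, 4 thick, reaches 12 mm to -x of here and to the case at +x, 5 mm above the lock's top, so a seated lock can rise only 5 mm. The opened lock is free once drawn 30 mm along -x. The case, 100 mm high, 228 wide, begins 40 mm from here at +x.
- mat: square grey hand-over mat, 170 x 170 x 3 mm, fixed to the bench. Origin: centre of its underside; z up.
- tape_roll: bystander: roll of yellow tape, 84 mm across, 30 high, on the case's lid. Origin under its centre.
- septa_jar: bystander: small jar, 40 mm across, 50 high, on the case's lid. Origin under its centre.
- wrench: bystander: wrench 150 mm long lying along its own x. Origin under its middle.
- screwdriver: bystander: screwdriver 160 mm long lying along its own x. Origin under its middle.
- vial_carton: bystander: cardboard box 80 x 120 x 45 mm. Origin under its centre.
- solvent_bottle: bystander: amber bottle, 70 mm across, 150 high. Origin under its centre.
- beaker: bystander: glass beaker, 68 mm across, 75 high. Origin under its centre.
Mind the look-alikes: they are no part of the job. There is more than one size of the mat; the one meant has the size given above.

How it is judged:
On the way, in this order (a step that is already met when the one before it is completed fails the run):
1. the dial's pointer is turned to the notch at the index mark, the lock still in its shoe and shut (value of joint dial between -0.15 and 0.15 rad and distance between lock_toe_seat and hasp_hole below 0.015 m and value of joint shackle below 0.006 m), for 0.2 s.
2. the shackle is pulled open while the lock still sits in its shoe (value of joint shackle above 0.018 m and distance between lock_toe_seat and hasp_hole below 0.015 m), for 0.1 s.
3. the open lock is drawn out from under the hasp leaf (value of joint shackle above 0.018 m and horizontal distance between lock_toe_seat and hasp_hole above 0.026 m), for 0.1 s.
At the end, for the whole second after the job is handed in: The lock hangs from the gripper with its shackle pulled out by more than 18 mm, its centre 90 to 260 mm above the bench and within 60 mm sideways of the mat's centre, tilted less than 0.35 rad, moving slower than 30 mm/s, gripped with more than 1 N, touching neither mat nor case (value of joint shackle above 0.018 m and height (world z) of lock_center between 0.09 and 0.26 m and horizontal distance between lock_center and mat below 0.06 m and angle between lock's own z axis and vertical below 0.35 rad and linear speed of lock below 0.03 m/s and contact force between lock and the fingers above 1 N and contact force between lock and mat below 0.1 N and contact force between lock and case below 0.1 N); the arm keeps its last pose, push and grip.
It fails at once if a bystander is moved by more than 25 mm (distance of any of tape_roll, septa_jar, wrench, screwdriver, vial_carton, solvent_bottle, beaker from where it was at the start of the episode above 0.025 m).
It also fails if it takes over 72 s, if anything falls off the work surface, if the arm or the gripper's body presses on something with over 40 N, if the wrist force passes 120 N, or if a joint passes its speed limit or range.

ROBOT

A 6-joint arm with a two-finger parallel gripper is mounted at the origin on the work surface. World frame = base frame: x ahead of the robot, y to its left, z up, the work surface at z = 0. Lengths are in m, angles in rad, forces in N, time in s.
With the tool pointing down it reaches from about 0.425 to 0.925 m from the base axis. Payload 12.5 kg.
Tool frame: the origin (TCP) lies midway between the tips of the shut fingers; the grasp point (between the pads) lies 19 mm behind it; z points along the fingers, y is the direction in which the jaws open and shut (so a half turn about z gives the same grasp; the last joint's range is limited). The gripper opens to 85 mm and grips with 20 to 120 N. Pads are 22 mm wide; open, the fingers measure 114 mm over their backs; the gripper's body (76 mm by 85 mm) begins 54 mm behind the grasp point. The pads swing forward as they close: fully open they stand 13 mm farther back than shut.
Start: joints at [-1.452, 0.491, 1.559, -0, 1.092, -0.106], TCP at [0.139, -0.609, 0.231] pointing down, gripper open.
Joint ranges: [-3.1, 3.1], [-0.84, 2.19], [0.05, 2.79], [-1.13, 4.28], [0.06, 2.93], [-2.69, 2.69]. Speed limits (rad/s): [2.22, 2.22, 2.79, 3.14, 3.14, 3.14].

INTERFACE

Orientations are given as a 3x3 rotation matrix whose columns are the frame's x, y, z axes.
In Python, from cell import bot, snapshot, calibration gives the robot as it stands.
- The arm moves only by the tool jog_arm, never from a script. Its arguments are lists of equal length, an entry for each row: "xyz": the shift along the tool's x, y, z in cm, a list of three; "rot": the turn, a rotation vector about the tool's x, y, z in rad, a list of three; "gripper": the closure, from -1 (fully open) to 1 (shut). In form: {"xyz": [[x, y, z], ...], "rot": [[wx, wy, wz], ...], "gripper": [gripper, ...]}. A call has exactly 5 rows; each row is the pose to reach, as a shift and turn from the pose measured when the call began, along the tool's axes at that moment; what a row does not reach only later rows make up. A row lasts 1/8 s, in which the tool goes at most 62.5 mm and 10.7 degrees, less where a joint would pass 70% of its speed; a pose out of reach is approached as far as the arm can. A call with a gripper value outside its range is refused whole. The fingers move at their own pace and stop on an object; the grip force is fixed at half the most. Time passes only in rows, so rows that repeat a pose let the fingers close, or fill a call up. It gives the time, the measured TCP pose, the force and the opening at its end, in the units of the state.
- bot.get_state(): the state, without advancing time (a new reading comes with each control period).
- snapshot(name): name is "scene" or "top" or "wrist"; returns the picture (480x640x3 uint8, red, green, blue); there is no depth.
- calibration(name): a dict with "camera_matrix" (3x3 intrinsics, pixels), "R" (3x3) and "t" (3): a world point X has camera coordinates R X + t. Camera axes: x right, y down, z forward; pixel columns grow to the right and rows downward; lengths in m; the calibration is good to about 2 mm. A picture is of the moment at which its call begins: read the wrist's pose just before it. calibration takes no time and is no camera call; for the wrist camera it gives the pose at the moment of the call.
- bot.close_job(): hands the job in, once; it reports no verdict.
The state is a dict: "t": time; "q": joint angles; "qvel": joint speeds; "effort": joint torques, N m; "tcp_pos": TCP position; "tcp_rot": TCP orientation; "contact_force": force on the tool from outside, world axes, zero at the start; "wrist_torque": the same for the moment, N m; "opening": opening from 0.0 (shut) to 1.0 (fully open).
Only numpy, scipy, OpenCV 4.12 (cv2) and the standard library are available. Lean on these libraries where they do the work, as an engineer would, in place of code of your own. Each camera call takes 0.05 s, during which the arm holds its last target.

## Working session

There is one attempt and no reset: what is moved stays moved. The work goes in short steps, Python scripts to look and compute and a tool call to move; the robot and the scene stay as the last step left them, time stands still between calls to the robot, and variables do not carry over. Pictures are saved under pics/ and viewed, and the job is handed in when it is done.

Besides the shell and the picture viewer there is one more tool, called after "Request:" as name(argument=value, ...) on one line, values as JSON. jog_arm: Moves the arm, as the interface text tells. Its arguments: {"type":"object","properties":{"xyz":{"type":"array"},"rot":{"type":"array"},"gripper":{"type":"array"}},"required":["xyz","rot","gripper"]}

```bash
ls; mkdir -p pics
python3 - <<'E'
from cell import bot, snapshot, calibration
import cv2
s=bot.get_state();print(s['t'],s['tcp_pos'],s['tcp_rot'],s['opening'],s['contact_force'])
for n in('scene','top','wrist'):
    im=snapshot(n);cv2.imwrite(f'pics/{n}0.png',im[:,:,::-1])
    c=calibration(n);print(n,c)
E
```

```text
pics
0.0 [ 0.13931276 -0.60902949  0.23070464] [[ 9.74841911e-01  2.22897344e-01 -1.47101404e-04]
 [ 2.22897364e-01 -9.74841236e-01  1.15276067e-03]
 [ 1.13546777e-04 -1.15654793e-03 -9.99999325e-01]] 1.0023010136289714 [-0.54578478 -0.13318906  0.17764168]
scene {'camera_matrix': array([[516.92749185,   0.        , 317.80222524],
       [  0.        , 516.92749185, 240.56911055],
       [  0.        ,   0.        ,   1.        ]]), 'R': array([[-0.77409207,  0.63307076,  0.0016994 ],
       [ 0.53926192,  0.66078803, -0.52206873],
       [-0.33162939, -0.40321284, -0.85290173]]), 't': array([ 0.38618372, -0.26755405,  1.4462272 ])}
top {'camera_matrix': array([[604.69682543,   0.        , 324.12314089],
       [  0.        , 604.69682543, 240.22535047],
       [  0.        ,   0.        ,   1.        ]]), 'R': array([[ 5.86690021e-03, -9.99980930e-01,  1.92844513e-03],
       [-9.79345317e-01, -6.13558033e-03, -2.02101718e-01],
       [ 2.02109696e-01, -7.02903101e-04, -9.79362638e-01]]), 't': array([0.06097716, 0.57170169, 1.42855384])}
wrist {'camera_matrix': array([[375.75229185,   0.        , 328.98990468],
       [  0.        , 375.75229185, 233.77470916],
       [  0.        ,   0.        ,   1.        ]]), 'R': array([[ 2.23317432e-01, -9.74745725e-01, -3.08216293e-04],
       [-9.33859882e-01, -2.14040949e-01,  2.86517352e-01],
       [-2.79347535e-01, -6.36964886e-02, -9.58075003e-01]]), 't': array([-0.62481304, -0.03663897,  0.37954412])}
```

View pics/scene0.png

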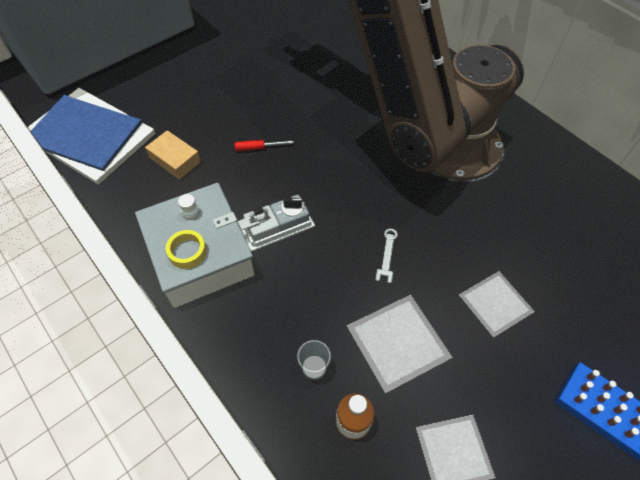

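View pics/top0.png

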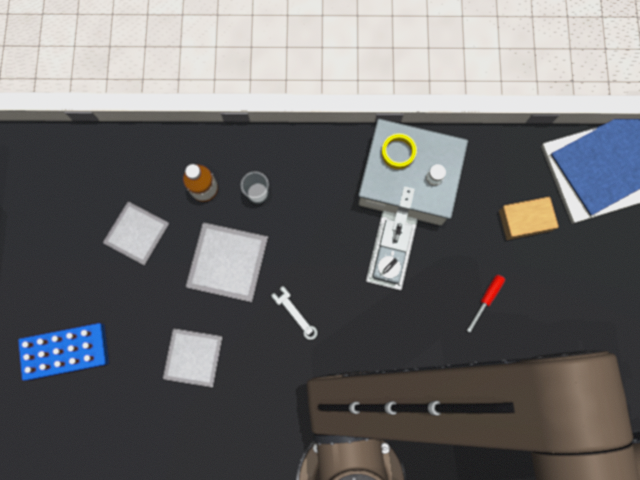

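View pics/wrist0.png

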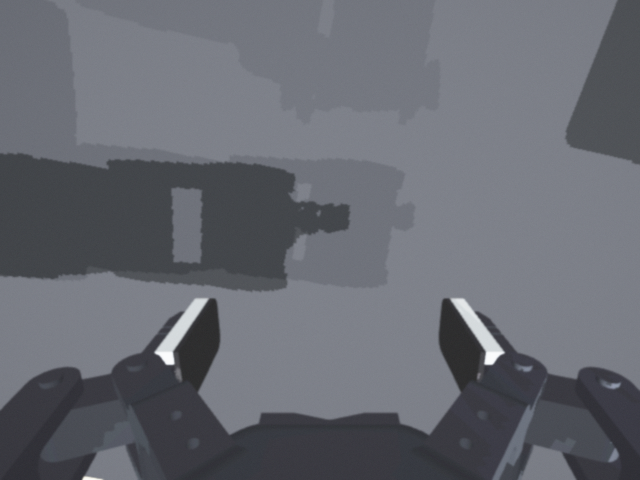

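The top view shows the lock near (393,250), with its -x end towards the robot. The large mat is at (228,262), and the wrench lies between them at (295,313). I'll enlarge the lock next.

```bash
cat > h.py <<'E'
import numpy as np, cv2
from cell import bot, snapshot, calibration
def ray(n,u,v,z,c=None):
    c=c or calibration(n);K,R,t=c['camera_matrix'],np.array(c['R']),np.array(c['t'])
    d=R.T@np.linalg.inv(K)@np.array([u,v,1.]);o=-R.T@t
    return o+d*(z-o[2])/d[2]
def proj(n,X,c=None):
    c=c or calibration(n);p=c['camera_matrix']@(np.array(c['R'])@np.array(X)+c['t']);return p[:2]/p[2]
def crop(src,x0,y0,x1,y1,k,out):
    im=cv2.imread(src)[y0:y1,x0:x1];cv2.imwrite(out,cv2.resize(im,None,fx=k,fy=k,interpolation=cv2.INTER_CUBIC))
E
python3 - <<'E'
from h import *
crop('pics/top0.png',350,180,450,300,5,'pics/topc.png')
crop('pics/scene0.png',205,180,325,260,6,'pics/scenec.png')
crop('pics/top0.png',180,215,280,305,6,'pics/matc.png')
E
```

```text
(no output)
```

View pics/topc.png

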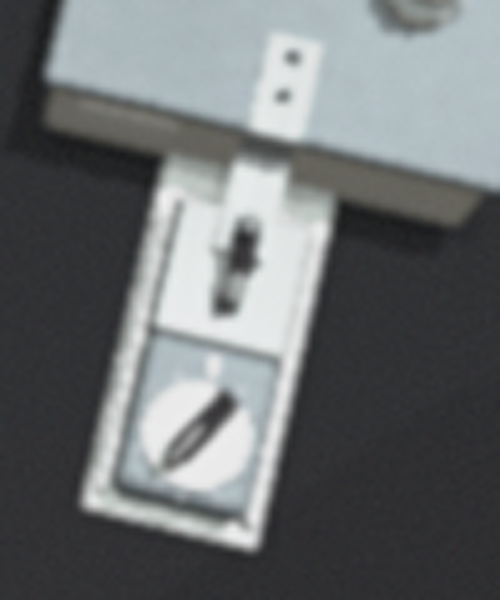

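View pics/scenec.png

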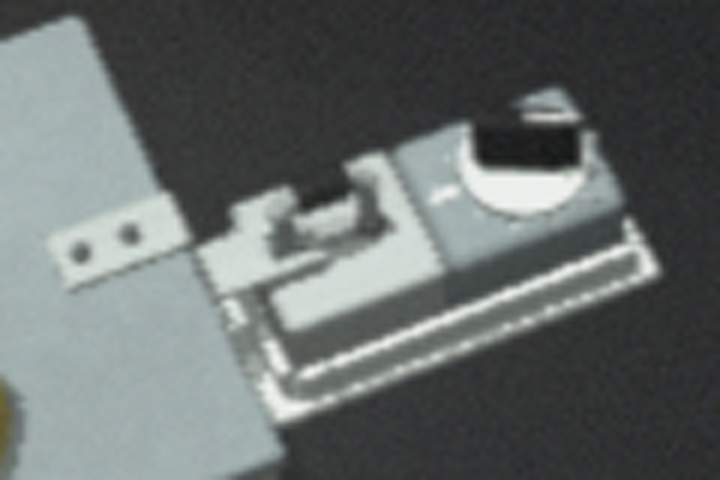

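View pics/matc.png

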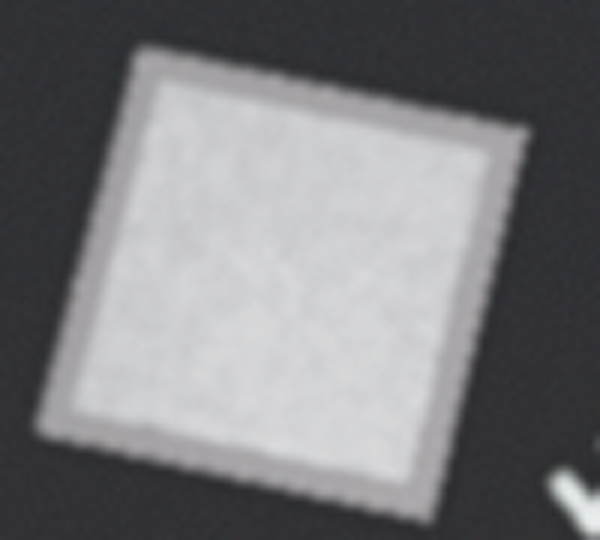

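The pointer's white line is at the lower-left end of the bar, about 150° ccw of the mark. Next I'll compute positions.

Run:
```python
from h import *
T=lambda a,b:(350+a/5-.4,180+b/5-.4)
for n,p,z in [('boundL',(152,328),.051),('boundR',(278,358),.051),('shoeL',(80,508),.024),('shoeR',(258,550),.024),('disc',(197,430),.055),('bar end NE',(232,396),.085),('bar end SW',(165,466),.085),('bar mid',(198.5,431),.085),('sleeve',(243,232),.094),('mark',(213,365),.051)]:
    print(n,ray('top',*T(*p),z).round(4))
M=lambda a,b:(180+a/6-.4,215+b/6-.4)
P=[ray('top',*M(*p),.003)[:2] for p in[(136,45),(530,126),(434,524),(36,434)]]
print(np.array(P).round(4),np.mean(P,0),[np.linalg.norm(P[i]-P[i-1]) for i in range(4)])
S=lambda a,b:(205+a/6-.4,180+b/6-.4)
for n,p,z in [('bar top mid scene',(527,123),.085),('sleeve top',(330,180),.094)]: print(n,ray('scene',*S(*p),z).round(4))
```

```text
boundL [ 0.5612 -0.0735  0.051 ]
boundR [ 0.5465 -0.1354  0.051 ]
shoeL [ 0.4752 -0.0392  0.024 ]
shoeR [ 0.4548 -0.1271  0.024 ]
disc [ 0.5097 -0.0945  0.055 ]
bar end NE [ 0.5214 -0.1082  0.085 ]
bar end SW [ 0.4873 -0.0756  0.085 ]
bar mid [ 0.5043 -0.0919  0.085 ]
sleeve [ 0.6001 -0.1139  0.094 ]
mark [ 0.5428 -0.1033  0.051 ]
[[0.6283 0.3775]
 [0.5939 0.2081]
 [0.4241 0.2439]
 [0.4608 0.4115]] [0.52678527 0.31025077] [np.float64(0.1709119113568873), np.float64(0.17286722074401212), np.float64(0.17349266877236694), np.float64(0.1716178886447446)]
bar top mid scene [ 0.5059 -0.0879  0.085 ]
sleeve top [ 0.5863 -0.1096  0.094 ]
```

```bash
cat >> h.py <<'E'
def goal(p,theta,tilt=None):
    "shift (cm) and z-turn in tool axes to reach p with tool x at yaw theta (deg), tool down"
    s=bot.get_state();R=np.array(s['tcp_rot']);d=R.T@(np.array(p)-s['tcp_pos'])*100
    from scipy.spatial.transform import Rotation as Ro
    c,sn=np.cos(np.radians(theta)),np.sin(np.radians(theta))
    G=np.array([[c,sn,0],[sn,-c,0],[0,0,-1.]])
    print('t',s['t'],'tcp',np.round(s['tcp_pos'],4),'yaw',np.degrees(np.arctan2(R[1,0],R[0,0])).round(2),'f',np.round(s['contact_force'],1),'q',np.round(s['q'],2),'op',round(s['opening'],3))
    print('shift cm',d.round(2),'rot',Ro.from_matrix(R.T@G).as_rotvec().round(4))
E
python3 - <<'E'
from h import *
c=calibration('wrist');s=bot.get_state();R=s['tcp_rot'];C=-c['R'].T@c['t']
print(R.T@(C-s['tcp_pos']), (c['R']@R).round(2))
goal([.47,-.08,.26],137)
E
```

```text
[ 7.38634472e-02 -5.19616726e-05 -1.43074615e-01] [[ 0.    1.   -0.  ]
 [-0.96  0.   -0.29]
 [-0.29  0.    0.96]]
t 0.15 tcp [ 0.1393 -0.6091  0.2309] yaw 12.88 f [-0.5  0.5 -0.7] q [-1.45  0.49  1.56  0.    1.09 -0.11] op 1.0
shift cm [ 44.03 -44.21  -2.87] rot [-4.0000e-04 -1.0000e-03 -2.1663e+00]
```

Request:
jog_arm(xyz=[[4.4, -4.4, -0.5], [8.8, -8.8, -1], [13.2, -13.2, -1.5], [17.6, -17.6, -2], [22, -22, -2]], rot=[[0, 0, 0], [0, 0, 0], [0, 0, 0], [0, 0, 0], [0, 0, 0]], gripper=[0, 0, 0, 0, 0])

```text
t: 0.78
tcp_pos: [0.3055, -0.344, 0.2514]
tcp_rot: [[0.975, 0.223, 0.0], [0.223, -0.975, 0.0], [0.0, -0.0, -1.0]]
contact_force: [1.4, -0.3, 0.1]
opening: 0.503
```

```bash
python3 -c "
from h import *
goal([.45,-.09,.25],-13)"
```

```text
t 0.775 tcp [ 0.3055 -0.344   0.2514] yaw 12.86 f [ 1.4 -0.3  0.1] q [-0.99  0.23  1.92  0.    0.99  0.36] op 0.503
shift cm [ 19.74 -21.54   0.15] rot [-2.000e-04 -4.000e-04  4.513e-01]
```

Request:
jog_arm(xyz=[[4, -4.4, 0], [8, -8.8, 0], [12, -13.2, 0], [16, -17.6, 0], [19.7, -21.5, 0.1]], rot=[[0, 0, 0.1], [0, 0, 0.2], [0, 0, 0.3], [0, 0, 0.4], [0, 0, 0.45]], gripper=[0, 0, 0, 0, 0])

```text
t: 1.4
tcp_pos: [0.4504, -0.0886, 0.2506]
tcp_rot: [[0.974, -0.226, 0.001], [-0.226, -0.974, 0.0], [0.001, -0.0, -1.0]]
contact_force: [0.2, -1.9, -0.1]
opening: 0.499
```

Request:
jog_arm(xyz=[[0, 0, 0], [0, 0, 0], [0, 0, 0], [0, 0, 0], [0, 0, 0]], rot=[[0, 0, 0], [0, 0, 0], [0, 0, 0], [0, 0, 0], [0, 0, 0]], gripper=[0, 0, 0, 0, 0])

```text
t: 2.02
tcp_pos: [0.4502, -0.0892, 0.2507]
tcp_rot: [[0.974, -0.227, 0.001], [-0.227, -0.974, 0.0], [0.001, -0.0, -1.0]]
contact_force: [0.1, 0.8, 0.3]
opening: 0.498
```

```bash
python3 -c "
from h import *
import pickle
goal([.45,-.09,.25],-13)
pickle.dump(calibration('wrist'),open('w1.pkl','wb'))
im=snapshot('wrist');cv2.imwrite('pics/w1.png',im[:,:,::-1])
goal([.45,-.09,.25],-13)"
```

```text
t 2.025 tcp [ 0.4502 -0.0892  0.2507] yaw -13.1 f [0.1 0.8 0.3] q [-0.34  0.23  1.92  0.    0.99  1.46] op 0.498
shift cm [-0.    0.09  0.07] rot [-0.0002 -0.0008 -0.0018]
t 2.075 tcp [ 0.4502 -0.089   0.2507] yaw -13.09 f [ 1.2 -0.2 -0.1] q [-0.34  0.23  1.92  0.    0.99  1.46] op 0.497
shift cm [-0.    0.1   0.07] rot [-0.0002 -0.0008 -0.0016]
```

View pics/w1.png

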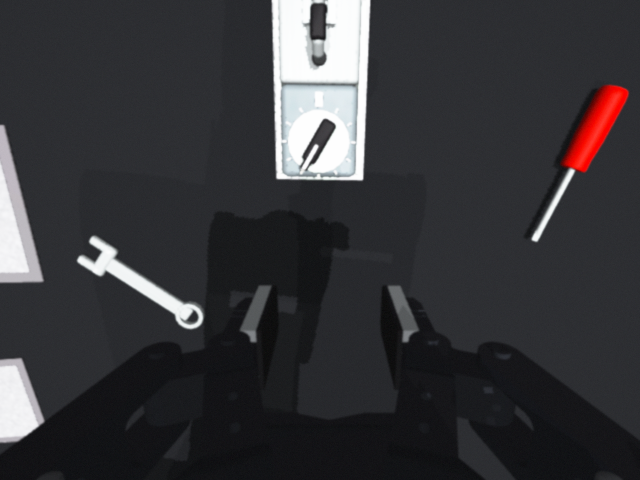

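The wrist view confirms it: the disc is centred at about (319,140), with the nose pointing lower left at (304,172) and the index mark at (319,98). Now an enlarged crop.

```bash
python3 -c "
from h import *
crop('pics/w1.png',265,0,380,190,4,'pics/w1c.png')
im=cv2.imread('pics/w1c.png');print(im.shape)"
```

```text
(760, 460, 3)
```

View pics/w1c.png

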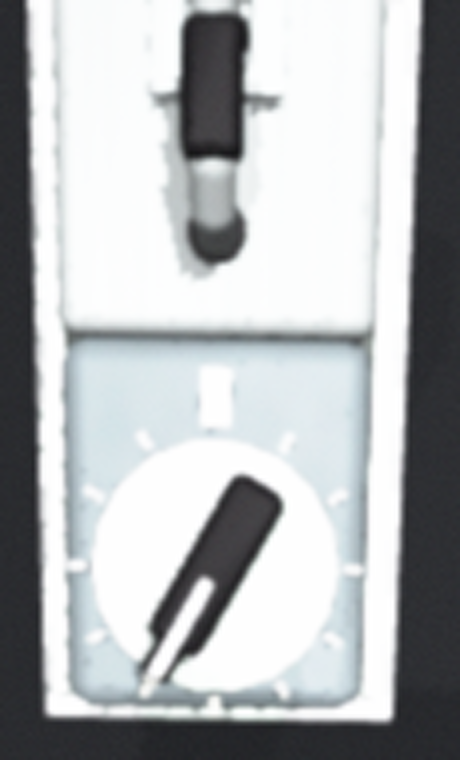

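```bash
python3 -c "
from h import *
import pickle
c=pickle.load(open('w1.pkl','rb'))
W=lambda a,b:(265+a/4-.4,a*0+b/4-.4)
for n,p,z in [('tickmid',(214.5,568),.051),('disc',(216,565),.055),('bL',(70,333),.051),('bR',(368,333),.051),('mark',(216,398),.051),('barNE',(262,488),.085),('sleeve',(214,85),.0835),('sleevebot end',(213,157),.080),('sleevetopend',(215,14),.094)]:
  print(n,ray('wrist',*W(*p),z,c).round(4))
"
```

```text
tickmid [ 0.5077 -0.0924  0.051 ]
disc [ 0.5085 -0.093   0.055 ]
bL [ 0.5619 -0.0738  0.051 ]
bR [ 0.5476 -0.1355  0.051 ]
mark [ 0.5422 -0.101   0.051 ]
barNE [ 0.5219 -0.1064  0.085 ]
sleeve [ 0.5933 -0.1138  0.0835]
sleevebot end [ 0.5823 -0.1109  0.08  ]
sleevetopend [ 0.6017 -0.1163  0.094 ]
```

Request:
jog_arm(xyz=[[1, 0, 1], [2, 0, 2], [3, 0, 3], [4, 0, 4], [5, 0, 5]], rot=[[0, 0, -0.18], [0, 0, -0.36], [0, 0, -0.54], [0, 0, -0.72], [0, 0, -0.9]], gripper=[0.3, 0.3, 0.3, 0.3, 0.3])

```text
t: 2.7
tcp_pos: [0.4993, -0.1006, 0.2004]
tcp_rot: [[0.779, 0.627, 0.001], [0.627, -0.779, 0.0], [0.001, 0.0, -1.0]]
contact_force: [0.6, -0.4, 0.2]
opening: 0.349
```

Request:
jog_arm(xyz=[[0, 0, 1], [0, 0, 2], [0, 0, 3], [0, 0, 3.5], [0, 0, 3.5]], rot=[[0, 0, -0.18], [0, 0, -0.36], [0, 0, -0.54], [0, 0, -0.72], [0, 0, -0.9]], gripper=[0.3, 0.3, 0.3, 0.3, 0.3])

```text
t: 3.32
tcp_pos: [0.4991, -0.1008, 0.1649]
tcp_rot: [[-0.012, 1.0, -0.0], [1.0, 0.012, 0.0], [0.0, -0.0, -1.0]]
contact_force: [0.5, 0.5, 0.2]
opening: 0.353
```

```bash
python3 -c "
from h import *
goal([.508,-.0927,.13],137)"
```

```text
t 3.325 tcp [ 0.4991 -0.1008  0.1649] yaw 90.69 f [0.5 0.5 0.2] q [-0.33  0.41  1.91  0.    0.81 -0.34] op 0.353
shift cm [0.8  0.9  3.49] rot [ 1.000e-04 -3.000e-04 -8.082e-01]
```

Request:
jog_arm(xyz=[[0.2, 0.3, 1], [0.4, 0.5, 2], [0.6, 0.7, 3], [0.8, 0.9, 4], [0.8, 0.9, 5]], rot=[[0, 0, -0.17], [0, 0, -0.34], [0, 0, -0.51], [0, 0, -0.68], [0, 0, -0.81]], gripper=[0.3, 0.3, 0.3, 0.3, 0.3])

```text
t: 3.95
tcp_pos: [0.5081, -0.0928, 0.1146]
tcp_rot: [[-0.736, 0.677, 0.0], [0.677, 0.736, 0.0], [0.0, 0.0, -1.0]]
contact_force: [0.8, -0.5, -0.0]
opening: 0.35
```

```bash
python3 -c "
from h import *
goal([.508,-.0927,.06],136.9)
im=snapshot('wrist');cv2.imwrite('pics/w2.png',im[:,:,::-1])
goal([.508,-.0927,.06],136.9)"
```

```text
t 3.95 tcp [ 0.5081 -0.0928  0.1146] yaw 137.37 f [ 0.8 -0.5 -0. ] q [-0.31  0.5   1.94  0.    0.7  -1.14] op 0.35
shift cm [0.01 0.   5.46] rot [ 0.0002 -0.0002  0.0082]
t 4.0 tcp [ 0.5076 -0.0927  0.1135] yaw 137.69 f [-0.8  0.2 -0.9] q [-0.31  0.5   1.94  0.    0.7  -1.14] op 0.348
shift cm [-0.04  0.03  5.35] rot [-0.0004 -0.0016  0.0138]
```

View pics/w2.png

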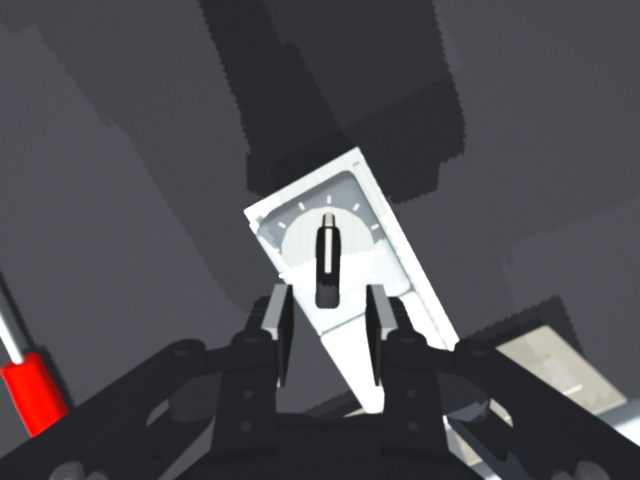

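The bar lines up with the fingers and is centred between them, at column 328 between 293 and 367. I'll go down, then close.

Request:
jog_arm(xyz=[[0, 0, 2], [0, 0, 4], [0, 0, 5.3], [0, 0, 5.3], [0, 0, 5.3]], rot=[[0, 0, 0.01], [0, 0, 0.01], [0, 0, 0.01], [0, 0, 0.01], [0, 0, 0.01]], gripper=[0.3, 0.3, 0.3, 0.3, 0.3])

```text
t: 4.62
tcp_pos: [0.5078, -0.0928, 0.061]
tcp_rot: [[-0.732, 0.681, -0.001], [0.681, 0.732, 0.001], [0.001, -0.0, -1.0]]
contact_force: [0.5, -0.6, 0.3]
opening: 0.35
```

Request:
jog_arm(xyz=[[0, 0, 0], [0, 0, 0], [0, 0, 0], [0, 0, 0], [0, 0, 0]], rot=[[0, 0, 0], [0, 0, 0], [0, 0, 0], [0, 0, 0], [0, 0, 0]], gripper=[1, 1, 1, 1, 1])

```text
t: 5.25
tcp_pos: [0.508, -0.0929, 0.0618]
tcp_rot: [[-0.732, 0.681, 0.0], [0.681, 0.732, 0.0], [-0.0, 0.0, -1.0]]
contact_force: [-2.3, -0.1, 6.8]
opening: 0.135
```

```bash
python3 -c "
from h import *
goal([.508,-.0927,.06],-13.1)
print(bot.get_state()['wrist_torque'])"
```

```text
t 5.25 tcp [ 0.508  -0.0929  0.0618] yaw 137.08 f [-2.3 -0.1  6.8] q [-0.31  0.59  1.98  0.    0.57 -1.13] op 0.135
shift cm [0.01 0.01 0.18] rot [ 2.0000e-04 -4.0000e-04  2.6211e+00]
[ 0.02736267  0.28691115 -0.06476315]
```

Request:
jog_arm(xyz=[[0, 0, 0], [0, 0, 0], [0, 0, 0], [0, 0, 0], [0, 0, 0]], rot=[[0, 0, 0.13], [0, 0, 0.26], [0, 0, 0.39], [0, 0, 0.52], [0, 0, 0.65]], gripper=[1, 1, 1, 1, 1])

```text
t: 5.88
tcp_pos: [0.5076, -0.0927, 0.0619]
tcp_rot: [[-0.167, 0.986, -0.001], [0.986, 0.167, 0.0], [0.001, -0.0, -1.0]]
contact_force: [-1.4, 1.7, -0.3]
opening: 0.14
```

```bash
python3 -c "
from h import *
goal([.508,-.0927,.06],-13.1)
print(bot.get_state()['wrist_torque'])
im=snapshot('wrist');cv2.imwrite('pics/w3.png',im[:,:,::-1])"
```

```text
t 5.875 tcp [ 0.5076 -0.0927  0.0619] yaw 99.6 f [-1.4  1.7 -0.3] q [-0.31  0.59  1.98  0.    0.58 -0.48] op 0.14
shift cm [-0.01  0.04  0.19] rot [-8.000e-04  1.000e-04  1.967e+00]
[0.16802724 0.29611309 0.08189876]
```

View pics/w3.png

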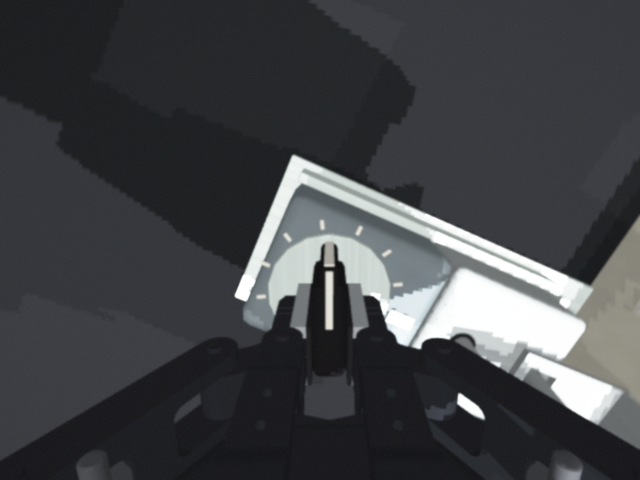

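The dial follows the gripper: the pointer at (329,245) has moved past its first tick. I'll continue.

Request:
jog_arm(xyz=[[0, 0, 0], [0, 0, 0], [0, 0, 0], [0, 0, 0], [0, 0, 0]], rot=[[0, 0, 0.14], [0, 0, 0.28], [0, 0, 0.42], [0, 0, 0.56], [0, 0, 0.7]], gripper=[1, 1, 1, 1, 1])

```text
t: 6.55
tcp_pos: [0.507, -0.0925, 0.0619]
tcp_rot: [[0.515, 0.857, -0.002], [0.857, -0.515, 0.001], [-0.0, -0.002, -1.0]]
contact_force: [-3.9, 0.7, 0.0]
opening: 0.144
```

Request:
jog_arm(xyz=[[0, 0, 0], [0, 0, 0], [0, 0, 0], [0, 0, 0], [0, 0, 0]], rot=[[0, 0, 0.14], [0, 0, 0.28], [0, 0, 0.42], [0, 0, 0.56], [0, 0, 0.7]], gripper=[1, 1, 1, 1, 1])

```text
t: 7.18
tcp_pos: [0.5065, -0.0923, 0.062]
tcp_rot: [[0.947, 0.322, -0.003], [0.322, -0.947, 0.001], [-0.002, -0.002, -1.0]]
contact_force: [-2.9, 0.8, 0.9]
opening: 0.139
```

```bash
python3 -c "
from h import *
goal([.508,-.0927,.06],-13.1)
print(bot.get_state()['wrist_torque'])"
```

```text
t 7.175 tcp [ 0.5065 -0.0923  0.062 ] yaw 18.77 f [-2.9  0.8  0.9] q [-0.31  0.59  1.98  0.    0.58  0.93] op 0.139
shift cm [0.13 0.09 0.2 ] rot [-0.0013  0.0029  0.5563]
[ 0.11014479  0.47868662 -0.01579592]
```

Request:
jog_arm(xyz=[[0, 0, 0], [0, 0, 0], [0.1, 0, 0], [0.1, 0, 0], [0.1, 0, 0]], rot=[[0, 0, 0.14], [0, 0, 0.28], [0, 0, 0.42], [0, 0, 0.56], [0, 0, 0.56]], gripper=[1, 1, 1, 1, 1])

```text
t: 7.8
tcp_pos: [0.5069, -0.0917, 0.062]
tcp_rot: [[0.974, -0.228, -0.004], [-0.228, -0.974, 0.002], [-0.004, -0.001, -1.0]]
contact_force: [-3.4, 0.8, 1.8]
opening: 0.14
```

```bash
python3 -c "
from h import *
goal([.508,-.0927,.06],-13.1)
print(bot.get_state()['wrist_torque'])
im=snapshot('wrist');cv2.imwrite('pics/w4.png',im[:,:,::-1])"
```

```text
t 7.8 tcp [ 0.5069 -0.0917  0.062 ] yaw -13.17 f [-3.4  0.8  1.8] q [-0.31  0.59  1.98  0.    0.58  1.49] op 0.14
shift cm [0.13 0.07 0.2 ] rot [-0.0006  0.0042 -0.0012]
[ 0.03200652  0.59467699 -0.09178309]
```

View pics/w4.png

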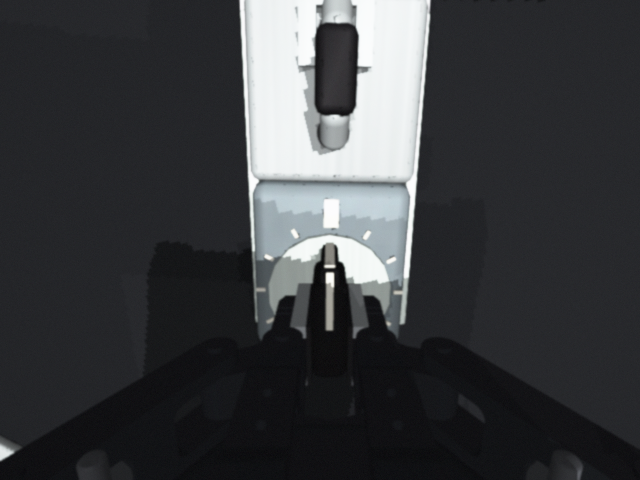

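The pointer (330,245) lines up with the long mark (331,213). I'll release and rise.

Request:
jog_arm(xyz=[[0, 0, 0], [0, 0, 0], [0, 0, -1], [0, 0, -3.5], [0, 0, -7]], rot=[[0, 0, 0], [0, 0, 0], [0, 0, 0], [0, 0, 0], [0, 0, 0]], gripper=[0.3, 0.3, 0.3, 0.3, 0.3])

```text
t: 8.48
tcp_pos: [0.507, -0.0918, 0.1329]
tcp_rot: [[0.974, -0.226, -0.005], [-0.226, -0.974, 0.002], [-0.005, -0.001, -1.0]]
contact_force: [0.8, -0.1, -0.3]
opening: 0.352
```

```bash
python3 -c "
from h import *
goal([.5918,-.1122,.13],-13.1)
import pickle;pickle.dump(calibration('wrist'),open('w5.pkl','wb'))
im=snapshot('wrist');cv2.imwrite('pics/w5.png',im[:,:,::-1])"
```

```text
t 8.475 tcp [ 0.507  -0.0918  0.1329] yaw -13.04 f [ 0.8 -0.1 -0.3] q [-0.31  0.47  1.93  0.    0.75  1.49] op 0.352
shift cm [8.72 0.07 0.25] rot [-0.0006  0.005   0.001 ]
```

View pics/w5.png

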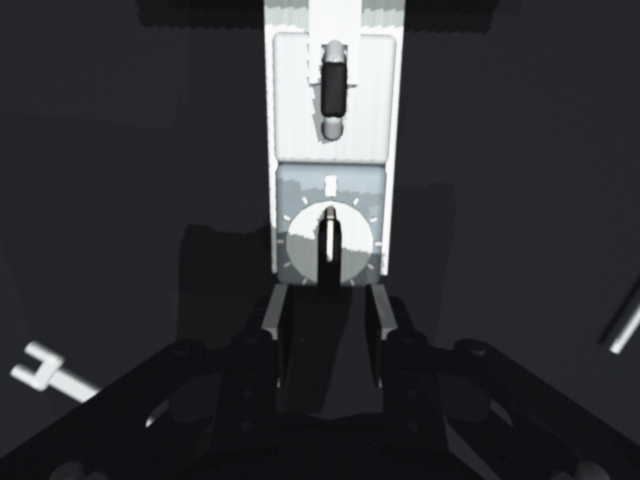

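```bash
python3 -c "
from h import *
import pickle
crop('pics/w5.png',260,0,410,300,3,'pics/w5c.png')
c=pickle.load(open('w5.pkl','rb'))
for n,p,z in [('tickL',(280,242),.051),('tickR',(379,244),.051),('bL',(278,163),.051),('bR',(387,163),.051),('end',(330,287),.048),('shoeL',(273,272),.024),('shoeR',(388,274),.024),('sleeve',(334,89),.094)]:
  print(n,ray('wrist',*p,z,c).round(4))
"
```

```text
tickL [ 0.5147 -0.0616  0.051 ]
tickR [ 0.4994 -0.1221  0.051 ]
bL [ 0.5624 -0.0734  0.051 ]
bR [ 0.5479 -0.1361  0.051 ]
end [ 0.4761 -0.085   0.048 ]
shoeL [ 0.486  -0.0451  0.024 ]
shoeR [ 0.4658 -0.1258  0.024 ]
sleeve [ 0.592  -0.1135  0.094 ]
```

View pics/w5c.png

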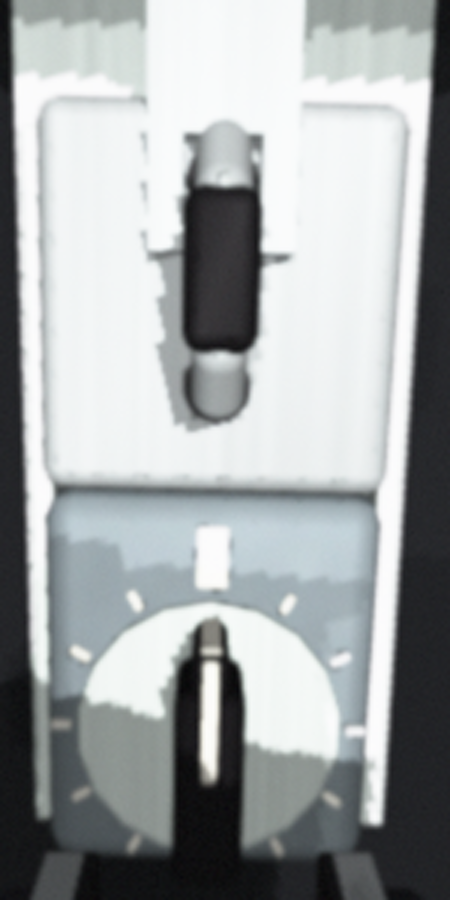

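```bash
python3 -c "
from h import *
print(ray('top',437,172,.15), ray('top',400,150,.13))
goal([.592,-.1128,.068],-13.1)"
```

```text
[ 0.71846075 -0.20089561  0.15      ] [ 0.77994439 -0.1172668   0.13      ]
t 8.525 tcp [ 0.5086 -0.0923  0.1372] yaw -13.03 f [1.  0.3 4.8] q [-0.31  0.46  1.92  0.    0.75  1.49] op 0.352
shift cm [8.58 0.12 6.93] rot [-0.0001 -0.0011  0.0012]
```

Request:
jog_arm(xyz=[[4.3, 0.1, 0], [8.6, 0.1, 0], [8.6, 0.1, 0.5], [8.6, 0.1, 2], [8.6, 0.1, 2]], rot=[[0, 0, 0], [0, 0, 0], [0, 0, 0], [0, 0, 0], [0, 0, 0]], gripper=[0.3, 0.3, 0.3, 0.3, 0.3])

```text
t: 9.15
tcp_pos: [0.5908, -0.1122, 0.116]
tcp_rot: [[0.974, -0.225, -0.002], [-0.225, -0.974, 0.001], [-0.002, -0.0, -1.0]]
contact_force: [-0.4, -0.6, 0.2]
opening: 0.351
```

```bash
python3 -c "
from h import *
goal([.592,-.1128,.068],-13.1)
im=snapshot('wrist');cv2.imwrite('pics/w6.png',im[:,:,::-1])"
```

```text
t 9.15 tcp [ 0.5908 -0.1122  0.116 ] yaw -13.02 f [-0.4 -0.6  0.2] q [-0.3   0.59  1.73  0.    0.82  1.5 ] op 0.351
shift cm [0.13 0.03 4.8 ] rot [-0.0003  0.0018  0.0013]
```

View pics/w6.png

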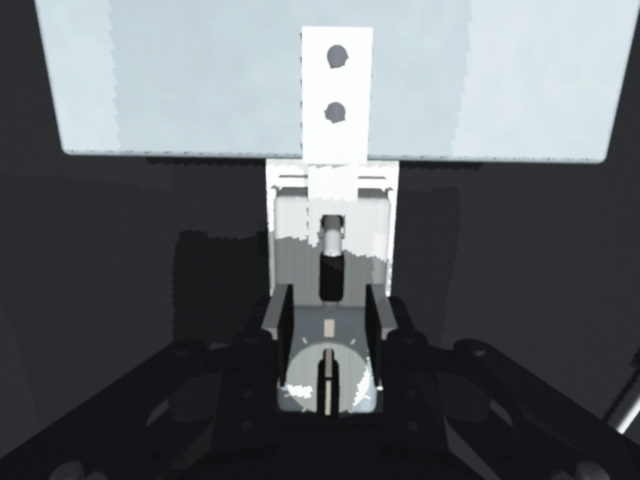

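The sleeve at (332,278) is centred between the fingers. I'll descend and close.

Request:
jog_arm(xyz=[[0.1, 0, 2], [0.1, 0, 4], [0.1, 0, 4.7], [0.1, 0, 4.7], [0.1, 0, 4.7]], rot=[[0, 0, 0], [0, 0, 0], [0, 0, 0], [0, 0, 0], [0, 0, 0]], gripper=[0.3, 0.3, 0.3, 0.3, 0.3])

```text
t: 9.82
tcp_pos: [0.5926, -0.1127, 0.0705]
tcp_rot: [[0.974, -0.225, 0.001], [-0.225, -0.974, 0.0], [0.001, -0.0, -1.0]]
contact_force: [0.4, -1.0, -0.1]
opening: 0.349
```

Request:
jog_arm(xyz=[[0, 0, 0], [0, 0, 0], [0, 0, 0], [0, 0, 0], [0, 0, 0]], rot=[[0, 0, 0], [0, 0, 0], [0, 0, 0], [0, 0, 0], [0, 0, 0]], gripper=[1, 1, 1, 1, 1])

```text
t: 10.45
tcp_pos: [0.593, -0.1128, 0.0711]
tcp_rot: [[0.974, -0.225, 0.002], [-0.225, -0.974, -0.0], [0.002, -0.0, -1.0]]
contact_force: [0.4, -1.4, 6.3]
opening: 0.124
```

```bash
python3 -c "
from h import *
goal([.592,-.1128,.094],-13.1)"
```

```text
t 10.45 tcp [ 0.593  -0.1128  0.0711] yaw -13.02 f [ 0.4 -1.4  6.3] q [-0.3   0.66  1.76  0.    0.73  1.5 ] op 0.124
shift cm [-0.09  0.02 -2.29] rot [-0.0001 -0.0017  0.0014]
```

Request:
jog_arm(xyz=[[0, 0, -0.6], [0, 0, -1.2], [0, 0, -1.8], [0, 0, -2.3], [0, 0, -2.3]], rot=[[0, 0, 0], [0, 0, 0], [0, 0, 0], [0, 0, 0], [0, 0, 0]], gripper=[1, 1, 1, 1, 1])

```text
t: 11.08
tcp_pos: [0.5928, -0.1128, 0.0946]
tcp_rot: [[0.974, -0.225, 0.002], [-0.225, -0.974, -0.0], [0.002, -0.0, -1.0]]
contact_force: [-2.5, -1.0, 0.7]
opening: 0.125
```

```bash
python3 -c "
from h import *
goal([.592,-.1128,.094],-13.1)
import pickle;pickle.dump(calibration('wrist'),open('w7.pkl','wb'))
im=snapshot('wrist');cv2.imwrite('pics/w7.png',im[:,:,::-1])
im=snapshot('scene');cv2.imwrite('pics/s7.png',im[:,:,::-1])
crop('pics/s7.png',185,140,345,260,5,'pics/s7c.png')
goal([.592,-.1128,.094],-13.1)"
```

```text
t 11.075 tcp [ 0.5928 -0.1128  0.0946] yaw -13.01 f [-2.5 -1.   0.7] q [-0.3   0.62  1.74  0.    0.77  1.5 ] op 0.125
shift cm [-0.07  0.02  0.06] rot [-0.     -0.0016  0.0015]
t 11.175 tcp [ 0.5928 -0.1128  0.0942] yaw -13.02 f [-2.4  0.2  0.4] q [-0.3   0.62  1.74  0.    0.77  1.5 ] op 0.128
shift cm [-0.08  0.02  0.02] rot [-0.     -0.0016  0.0015]
```

View pics/w7.png

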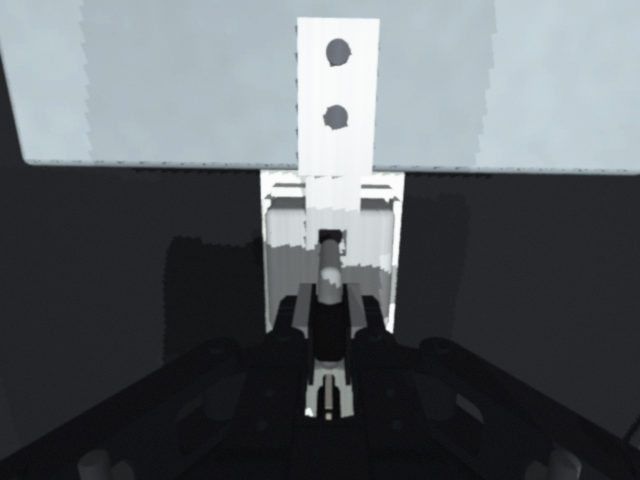

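View pics/s7c.png

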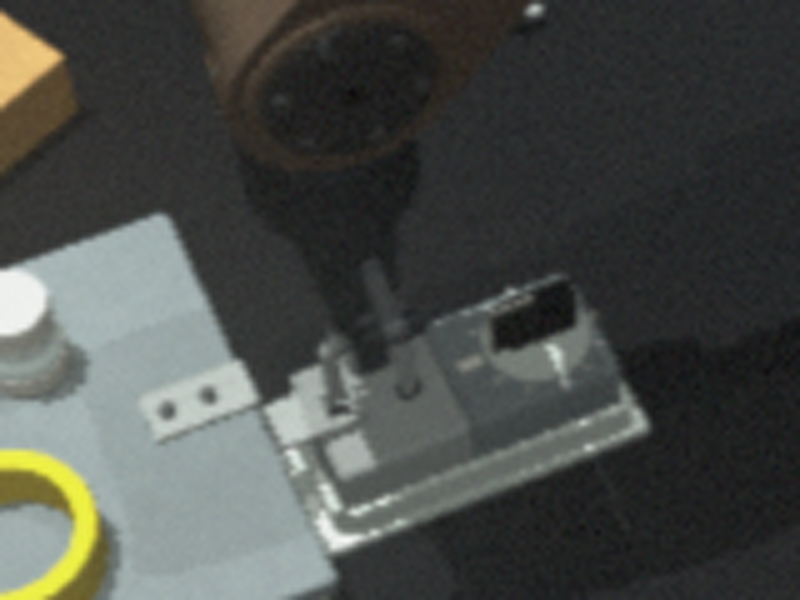

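The scene view shows both shackle legs out, the dark hole free in the leaf, and the lock still in its shoe. I'll raise it onto the stop and draw it back.

Request:
jog_arm(xyz=[[0, 0, -0.2], [0, 0, -0.4], [0, 0, -0.4], [0, 0, -0.4], [0, 0, -0.4]], rot=[[0, 0, 0], [0, 0, 0], [0, 0, 0], [0, 0, 0], [0, 0, 0]], gripper=[1, 1, 1, 1, 1])

```text
t: 11.8
tcp_pos: [0.5927, -0.1128, 0.098]
tcp_rot: [[0.974, -0.225, 0.001], [-0.225, -0.974, -0.0], [0.001, -0.0, -1.0]]
contact_force: [-0.2, 0.4, -5.4]
opening: 0.126
```

The weight of about 5.4 N is now on the gripper, so the shackle is at its stop. Drawing the lock back.

Request:
jog_arm(xyz=[[-0.8, 0, 0], [-1.6, 0, 0], [-2.4, 0, 0], [-3.2, 0, 0], [-4, 0, 0]], rot=[[0, 0, 0], [0, 0, 0], [0, 0, 0], [0, 0, 0], [0, 0, 0]], gripper=[1, 1, 1, 1, 1])

```text
t: 12.42
tcp_pos: [0.5532, -0.1036, 0.098]
tcp_rot: [[0.974, -0.225, 0.001], [-0.225, -0.974, -0.0], [0.001, -0.0, -1.0]]
contact_force: [-0.5, 0.3, -5.8]
opening: 0.124
```

```bash
python3 -c "
from h import *
im=snapshot('wrist');cv2.imwrite('pics/w8.png',im[:,:,::-1])
im=snapshot('scene');cv2.imwrite('pics/s8.png',im[:,:,::-1])
crop('pics/s8.png',185,140,345,260,5,'pics/s8c.png')
goal([.592,-.1128,.094],-13.1)"
```

```text
t 12.525 tcp [ 0.5529 -0.1035  0.098 ] yaw -13.02 f [ 0.2 -0.5 -6.4] q [-0.3   0.57  1.84  0.    0.72  1.5 ] op 0.123
shift cm [4.02 0.02 0.41] rot [-0.0001 -0.0005  0.0014]
```

View pics/w8.png

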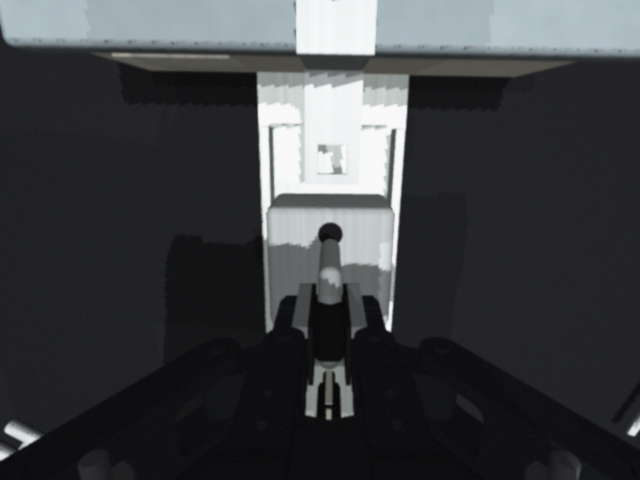

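View pics/s8c.png

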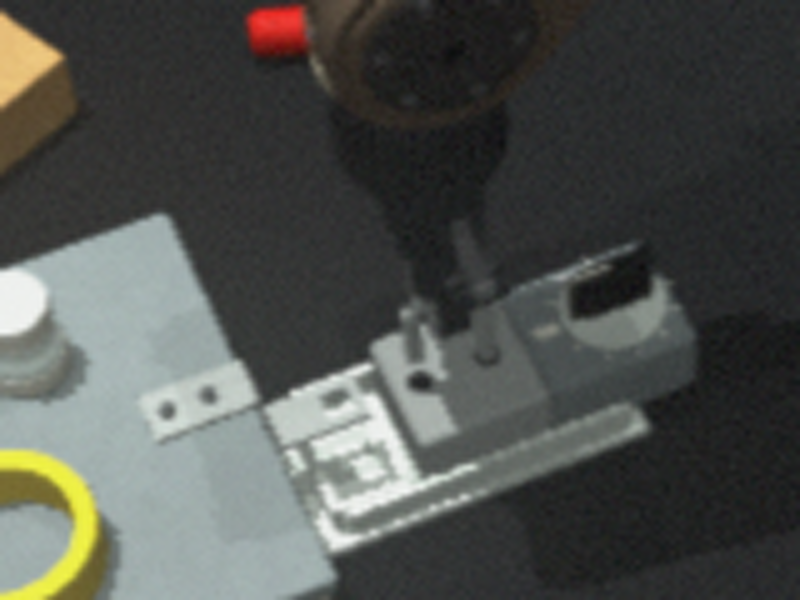

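The lock is clear: its front edge (row 195) is below the leaf end (row 185), and the leaf's hole is empty. I'll lift, then carry it over.

Request:
jog_arm(xyz=[[-0.5, 0, -1], [-1, 0, -3], [-1, 0, -6], [-1, 0, -9], [-1, 0, -12]], rot=[[0, 0, 0], [0, 0, 0], [0, 0, 0], [0, 0, 0], [0, 0, 0]], gripper=[1, 1, 1, 1, 1])

```text
t: 13.15
tcp_pos: [0.5428, -0.1012, 0.2197]
tcp_rot: [[0.974, -0.225, 0.001], [-0.225, -0.974, -0.0], [0.001, -0.0, -1.0]]
contact_force: [0.2, 0.3, -4.4]
opening: 0.123
```

```bash
python3 -c "
from h import *
goal([.527,.310,.23],-13.1)"
```

```text
t 13.15 tcp [ 0.5428 -0.1012  0.2197] yaw -13.01 f [ 0.2  0.3 -4.4] q [-0.3   0.4   1.75  0.    0.99  1.49] op 0.123
shift cm [-10.8  -39.7   -1.04] rot [-0.0001 -0.0011  0.0015]
```

Request:
jog_arm(xyz=[[-0.5, -2, 0], [-1.5, -6, 0], [-2.7, -10, 0], [-3.8, -14, -0.3], [-5, -18, -0.5]], rot=[[0, 0, 0], [0, 0, 0], [0, 0, 0], [0, 0, 0], [0, 0, 0]], gripper=[1, 1, 1, 1, 1])

```text
t: 13.78
tcp_pos: [0.5337, 0.0875, 0.2243]
tcp_rot: [[0.974, -0.225, 0.0], [-0.225, -0.974, -0.0], [0.0, 0.0, -1.0]]
contact_force: [0.3, 0.9, -5.5]
opening: 0.126
```

Request:
jog_arm(xyz=[[-1.2, -4, 0], [-2.4, -8, 0], [-3.6, -12, 0], [-4.6, -16, 0], [-5.2, -19, 0]], rot=[[0, 0, 0], [0, 0, 0], [0, 0, 0], [0, 0, 0], [0, 0, 0]], gripper=[1, 1, 1, 1, 1])

```text
t: 14.4
tcp_pos: [0.5245, 0.2865, 0.2236]
tcp_rot: [[0.975, -0.224, -0.001], [-0.224, -0.975, -0.0], [-0.001, 0.001, -1.0]]
contact_force: [-0.5, -0.4, -5.9]
opening: 0.128
```

```bash
python3 -c "
from h import *
goal([.527,.310,.23],-13.1)"
```

```text
t 14.4 tcp [0.5245 0.2865 0.2236] yaw -12.93 f [-0.5 -0.4 -5.9] q [0.39 0.46 1.64 0.   1.05 2.19] op 0.128
shift cm [-0.29 -2.35 -0.64] rot [0.0007 0.001  0.003 ]
```

Request:
jog_arm(xyz=[[-0.1, -1, -0.3], [-0.3, -2, -0.6], [-0.3, -2.3, -0.6], [-0.3, -2.3, -0.6], [-0.3, -2.3, -0.6]], rot=[[0, 0, 0], [0, 0, 0], [0, 0, 0], [0, 0, 0], [0, 0, 0]], gripper=[1, 1, 1, 1, 1])

```text
t: 15.02
tcp_pos: [0.5268, 0.3089, 0.2296]
tcp_rot: [[0.974, -0.225, -0.001], [-0.225, -0.974, -0.001], [-0.001, 0.001, -1.0]]
contact_force: [0.9, 0.1, -5.5]
opening: 0.128
```

Request:
jog_arm(xyz=[[0, 0, 0], [0, 0, 0], [0, 0, 0], [0, 0, 0], [0, 0, 0]], rot=[[0, 0, 0], [0, 0, 0], [0, 0, 0], [0, 0, 0], [0, 0, 0]], gripper=[1, 1, 1, 1, 1])

```text
t: 15.65
tcp_pos: [0.5268, 0.309, 0.2296]
tcp_rot: [[0.974, -0.224, -0.001], [-0.224, -0.974, -0.001], [-0.001, 0.001, -1.0]]
contact_force: [0.8, 0.2, -5.9]
opening: 0.126
```

```bash
python3 -c "
from h import *
goal([.527,.310,.23],-13.1)
for n in('scene','wrist','top'):
  im=snapshot(n);cv2.imwrite('pics/%s9.png'%n,im[:,:,::-1])
crop('pics/scene9.png',320,140,520,290,4,'pics/s9c.png')
goal([.527,.310,.23],-13.1)"
```

```text
t 15.65 tcp [0.5268 0.309  0.2296] yaw -12.97 f [ 0.8  0.2 -5.9] q [0.42 0.47 1.6  0.   1.07 2.22] op 0.126
shift cm [-0.   -0.11 -0.04] rot [0.0009 0.0012 0.0023]
t 15.8 tcp [0.5268 0.309  0.2296] yaw -12.97 f [-0.5  0.1 -6.1] q [ 0.42  0.47  1.6  -0.    1.07  2.22] op 0.127
shift cm [-0.01 -0.1  -0.04] rot [0.0009 0.0011 0.0023]
```

View pics/scene9.png

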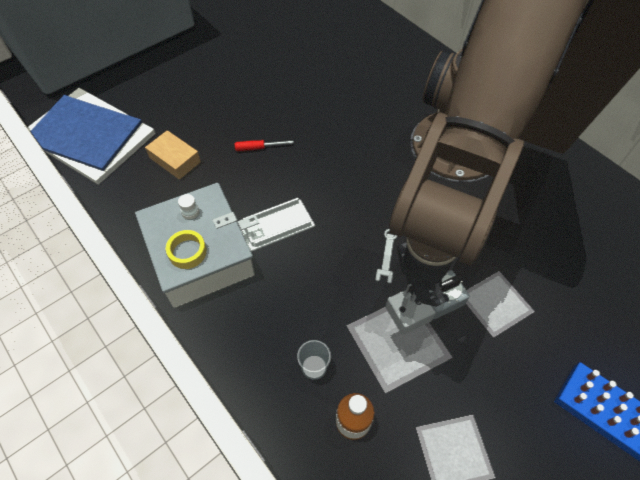

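View pics/wrist9.png

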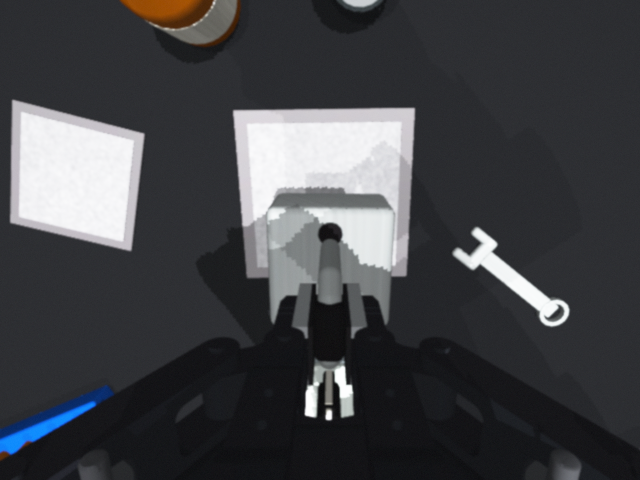

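View pics/top9.png

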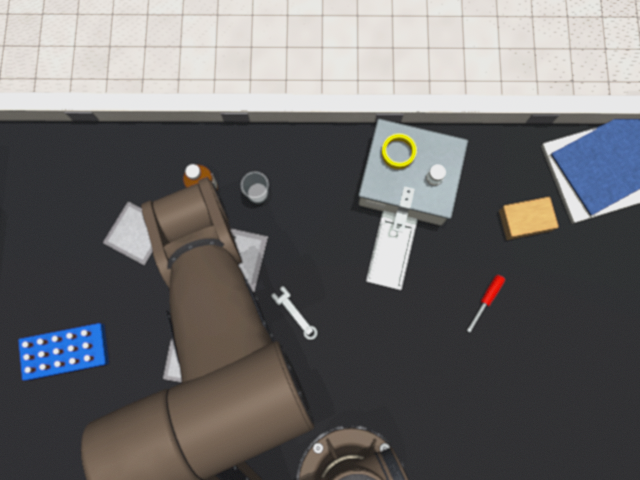

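The lock hangs level and open from the gripper above the large mat. The shoe is empty and the bystanders stand where they were. Handing in.

```bash
python3 -c "
from h import *
print(bot.close_job()); s=bot.get_state();print(s['t'],s['tcp_pos'],s['contact_force'],s['opening'])"
```

```text
the job is handed in; nothing more can be done
None
the job is handed in; nothing more can be done
```

The job is handed in at about 15.8 s, and by my checks every step was met; the hand-in reports no verdict.

- **Dial:** I turned it clockwise about 150° (five notches). The wrist picture then showed the pointer in line with the long index mark, with the lock unmoved in its shoe.
- **Shackle:** I pulled it up about 24 mm with the lock still seated. I then raised it to its stop, where the wrist force read the lock's weight, about 5.5–6 N.
- **Drawing out:** I drew the lock back 40 mm, and the pictures showed it clear of the hasp leaf. Then I lifted it and carried it to the mat.

In the last check, the gripper was still at (0.527, 0.309, 0.230), 1 mm from the measured centre of the 170 mm mat. The lock hung level with its shackle open, its centre about 0.16 m above the bench by calculation. The fingers still held the sleeve (opening 0.127) and carried about 6 N.

By eye, the bystanders visible in the final pictures had not moved, and no check failed or disagreed. I estimated the shackle travel and lock height from the gripper's motion; I did not measure either directly.

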